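# Crisp a slice and hold the toaster lever down

### The arm

A 7-joint arm with a two-finger parallel gripper is mounted at the origin on the work surface. World frame = base frame: x ahead of the robot, y to its left, z up, the work surface at z = 0. Lengths are in m, angles in rad, forces in N, time in s.
With the tool pointing down it reaches from about 0.375 to 0.925 m from the base axis. Payload 3.1 kg.
Tool frame: the origin (TCP) lies midway between the tips of the shut fingers; the grasp point (between the pads) lies tcp_to_grasp behind it (tcp_to_grasp is the distance from the TCP to the grasp point, in m); z points along the fingers, y is the line along which they close (so a half turn about z gives the same grasp; the last joint's range is limited). The gripper opens to 85 mm and grips with 20 to 120 N. Pads are 22 mm wide; open, the fingers measure 114 mm over their backs; the gripper's body (76 mm by 85 mm) begins 54 mm behind the grasp point. The pads swing forward as they close: fully open they stand 13 mm farther back than shut.
Start: joints at [1.245, 0.383, 0.044, 1.598, -0.018, 1.161, -0.05], TCP at [0.147, -0.633, 0.231] pointing down, gripper open.
Joint ranges: [-2.61, 2.61], [-0.41, 2.15], [-1.48, 1.57], [0, 2.5], [-1.57, 4.71], [0.05, 1.97], [-2.85, 2.85]. Speed limits (rad/s): [2.79, 2.79, 3.14, 3.14, 3.14, 3.14, 3.14].

### API

Orientations are given as [roll, pitch, yaw] about the fixed x, y, z axes, in that order (R = Rz(yaw) Ry(pitch) Rx(roll)).
In Python, from bench import state, read_camera, camera_model, close_job, tcp_to_grasp gives the robot as it stands. The module is installed in compiled form; this text tells all that it offers.
- The arm moves only by the tool servo_tool, never from a script. Its argument "motion" is one flat list of numbers, 7 for each row, row after row: the shift along the tool's x, y, z each as a share of 100 mm, from -1 to 1, then the turn, a rotation vector about the tool's x, y, z each as a share of 90 degrees, from -1 to 1, then the closure, from -1 (fully open) to 1 (shut). A call has 1 to 5 rows; each row shifts and turns the commanded pose from where the row before left it, along the tool's axes as they then stand; what a row does not reach is not made up. A row lasts 1/12 s, in which the tool goes at most 41.7 mm and 7.16 degrees, less where a joint would pass 70% of its speed; a pose out of reach is approached as far as the arm can. A call with a number of a shift or a turn outside -1 to 1 is refused whole. A call with a gripper value outside its range is refused whole. The fingers move at their own pace and stop on an object; "newtons" is the grip in N (left out, the last holds). Time passes only in rows, so rows that do not move let the fingers close. It gives the time, the measured TCP pose, the force, the opening and the grip force at its end, in the units of the state.
- state(): the state, without advancing time (a new reading comes with each control period).
- read_camera(name): name is "scene" or "top"; returns the picture (400x640x3 uint8, red, green, blue); there is no depth.
- camera_model(name): a dict with "mtx" (3x3 intrinsics, pixels), "view" (4x4, takes a point from world to camera coordinates). Camera axes: x right, y up, looking along -z (the intrinsics and any distortion apply to the point x, -y, -z); pixel columns grow to the right and rows downward; lengths in m; the calibration is good to about 2 mm. A picture is of the moment at which its call begins. camera_model takes no time and is no camera call.
- close_job(): hands the job in; it is judged then, once.
The state is a dict: "time_s": time; "q": joint angles; "dq": joint speeds; "joint_efforts": joint torques, N m; "tcp_pos": TCP position; "tool_rot": TCP orientation; "contact_force": force on the tool from outside, world axes, zero at the start; "torque": the same for the moment, N m; "width": finger opening in m; "grasp_force": force on a finger pad.
Only numpy, scipy, OpenCV 4.12 (cv2) and the standard library are available. Lean on these libraries where they do the work, as an engineer would, in place of code of your own. Each camera call takes 0.05 s, during which the arm holds its last target. There are 200 camera calls.

### The job

Take the golden crispbread out of the rack and stand it in either slot of the toaster, letting go of it there; the lever is still up at that moment. The toaster's latch no longer catches, so then press the red lever down with the fingertips, past its first two clicks to the third and lowest position, and keep it pressed there: finish while still holding it down against its spring, with the slice sunk in the slot. Leave the dark crispbread in the rack and everything else on the counter where it is.

Things in the scene. Friction and masses are not known exactly. Their poses are not given: they have to be found in the camera images.
- crispbread: golden rigid crispbread slice to be toasted, 12 mm thick (its x) x 110 mm wide (its y) x 100 mm tall (its z), about 35 g. It stands upright on edge in one of the two end bays of the rack. Origin: centre of its lower edge; z up.
- crispbread_top (a point): centre of the golden slice's upper edge, 100 mm above its origin, axes as the slice's
- dark_crispbread: dark brown slice of the same size standing in the other end bay of the rack, 100 mm from the golden one; stays there. Origin: centre of its lower edge.
- rack: fixed steel toast rack, 136 mm long (its x) x 95 mm wide (its y), seven inverted-U wires 5 mm thick every 20 mm along x, 62 mm high, so each bay is 15 mm clear; slices stand 12 mm above the counter at x = -50 and +50 mm, their width along y, and rise 50 mm above the wires: pull straight up. Origin: centre of the underside; z up.
- toaster: fixed steel and black two-slot toaster, 160 mm (its x) x 270 mm (its y) x 175 mm high. Two slots along y, each 26 mm x 130 mm, centred at x = -35 and x = +35 mm, y = 0, in the flat top. The red lever sticks out of the +y end. Origin: centre of the underside on the counter; z up.
- slot_near (a point): centre of the mouth of the slot at toaster x = -35 mm, 175 mm above the counter; axes as the toaster's. A carriage plate in the slot carries the slice, 60 mm below the top with the lever up, and sinks with the lever: a loaded slice first stands 40 mm proud of the top, finally 6 mm below it.
- slot_far (a point): centre of the mouth of the slot at toaster x = +35 mm, 175 mm above the counter; axes as the toaster's. Same carriage as in the other slot.
- lever_arm: the moving lever: a red flat knob, 44 mm (toaster x) x 34 mm (toaster y) x 14 mm thick, 168 mm from the toaster's centre along its +y, with 16 mm of air between it and the toaster's end face, and the hidden carriage in the slots. Moves straight down. Origin: with the lever up, the toaster's origin and lower by the travel when pressed; axes as the toaster's.
- knob_top (a point): centre of the red knob's upper face, where it is pressed: 168 mm above the counter with the lever up, 122 mm with it fully down
- lever (a joint): lever travel in m: 0 up, 0.046 at its bottom stop. A spring pushes it up (about 3 N at the top, 8 N at the bottom) and always returns it when let go. Three clicks (about 3 N extra just before each) lie at 0.009, 0.024 and 0.039; the third position is from 0.0415 to the bottom stop. Pushing it all the way takes up to about 10 N.
- mug: white mug, 95 mm high, stays. Origin: centre of its underside.
- jam_jar: amber jar with red lid, 90 mm high, stays. Origin: centre of its underside.
- oil_bottle: green bottle, 200 mm high, 56 mm across, stays. Origin: centre of its underside.
- shaker: small white salt shaker, 76 mm high, stays. Origin: centre of its underside.
- spatula: spatula with wooden handle lying flat, stays
- sugar_bowl: small blue bowl, 90 mm across, 50 mm high, stays. Origin: centre of its underside.
Things that resemble listed ones, but are neither listed nor needed, are in the scene too. Leave any green or turquoise look-alike of the crispbread alone.

How it is judged:
On the way, in this order (a step that is already met when the one before it is completed fails the run):
1. the golden slice stands in a toaster slot on the carriage, let go of, with the lever still up ((x of crispbread in the frame of toaster between -0.047 and -0.023 m or x of crispbread in the frame of toaster between 0.023 and 0.047 m) and y of crispbread in the frame of toaster between -0.015 and 0.015 m and z of crispbread in the frame of toaster between 0.108 and 0.122 m and angle between crispbread's own z axis and vertical below 0.3 rad and contact force between the fingers and crispbread below 0.1 N and value of joint lever below 0.006 m), for 0.2 s.
2. the lever is pressed past the second click (value of joint lever above 0.027 m and contact force between the fingers and lever_arm_c0 above 2 N).
3. the lever is in its third position, held by the fingers (value of joint lever above 0.0415 m and contact force between the fingers and lever_arm_c0 above 3 N), for 0.3 s.
At the end, for the whole second after the job is handed in: Fingers hold the red lever past its third click (travel over 41.5 mm, over 3 N on the knob); the golden slice stands at rest on the carriage in a slot, lower edge 60-78 mm above the counter, within 12 mm across and 15 mm along of the middle, tilted under 0.3 rad, untouched by the fingers (all of step 3 and (x of crispbread in the frame of toaster between -0.047 and -0.023 m or x of crispbread in the frame of toaster between 0.023 and 0.047 m) and y of crispbread in the frame of toaster between -0.015 and 0.015 m and z of crispbread in the frame of toaster between 0.06 and 0.078 m and angle between crispbread's own z axis and vertical below 0.3 rad and contact force between the fingers and crispbread below 0.1 N and linear speed of crispbread below 0.03 m/s); the arm keeps its last pose, push and grip.
It fails at once if the dark crispbread is moved more than 20 mm (distance of dark_crispbread from where it was at the start of the episode above 0.02 m).
It fails at once if another thing on the counter (mug, jar, bottle, shaker, spatula, bowl) is moved more than 30 mm (distance of any of mug, jam_jar, oil_bottle, shaker, spatula, sugar_bowl from where it was at the start of the episode above 0.03 m).
It also fails if it takes over 53 s, if anything falls off the work surface, if the arm or the gripper's body presses on something with over 40 N, if the wrist force passes 120 N, or if a joint passes its speed limit or range.

## Working session

There is one attempt and no reset: what is moved stays moved. The work goes in short steps, Python scripts to look and compute and a tool call to move; the robot and the scene stay as the last step left them, time stands still between calls to the robot, and variables do not carry over. Pictures are saved under pics/ and viewed, at most 10 in all, crops included, and the job is handed in when it is done.

Besides the shell and the picture viewer there is one more tool, called after "Emit:" by a JSON object that holds its "op" and its "data", one argument or row to a line. servo_tool: Moves the arm, as the interface text tells. Its arguments: {"type":"object","properties":{"motion":{"type":"array","items":{"type":"number"}},"newtons":{"type":"number"}},"required":["motion"]}

```bash
mkdir -p pics; python3 - <<'E'
from bench import *
import cv2,numpy as np
np.set_printoptions(precision=4,suppress=True)
for n in("scene","top"):
    im=read_camera(n);cv2.imwrite(f"pics/{n}0.png",im[:,:,::-1]);m=camera_model(n);print(n,m)
s=state();print(s,tcp_to_grasp)
E
```

```text
scene {'mtx': array([[379.9456,   0.    , 320.0221],
       [  0.    , 379.9456, 198.9405],
       [  0.    ,   0.    ,   1.    ]]), 'view': array([[-0.7585,  0.6515, -0.0113,  0.4149],
       [-0.4886, -0.5573,  0.6713,  0.1644],
       [ 0.4311,  0.5148,  0.7411, -1.4126],
       [ 0.    ,  0.    ,  0.    ,  1.    ]])}
top {'mtx': array([[376.0892,   0.    , 320.7906],
       [  0.    , 376.0892, 201.3146],
       [  0.    ,   0.    ,   1.    ]]), 'view': array([[ 0.0072, -1.    ,  0.001 ,  0.0066],
       [ 0.984 ,  0.0073,  0.1782, -0.5274],
       [-0.1782, -0.0003,  0.984 , -1.2257],
       [ 0.    ,  0.    ,  0.    ,  1.    ]])}
{'time_s': 0.1, 'q': array([ 1.2452,  0.3838,  0.0438,  1.5994, -0.0179,  1.1613, -0.0499]), 'dq': array([-0.0012, -0.0007, -0.0014, -0.0059,  0.0013,  0.001 ,  0.001 ]), 'joint_efforts': array([  0.0028, -43.473 ,   1.0296, -25.0453,   0.0109,   0.0055,
        -0.    ]), 'tcp_pos': array([ 0.1466, -0.6323,  0.23  ]), 'tool_rot': array([-3.1391,  0.0001,  0.2279]), 'contact_force': array([ 0.2778, -0.4306,  0.2289]), 'torque': array([-0.0056, -0.0165, -0.0124]), 'grasp_force': 0.0, 'width': 0.08570800508724566} 0.0187
```

View pics/scene0.png

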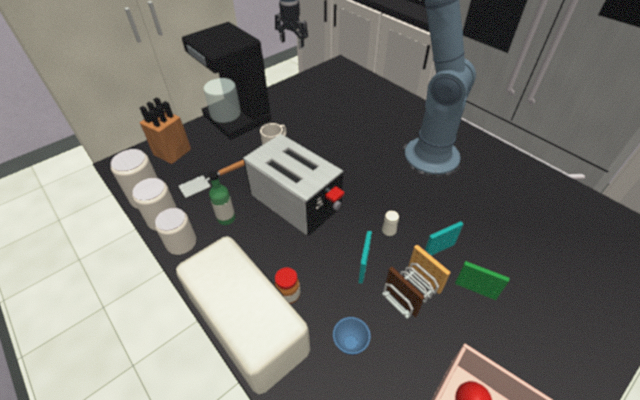

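View pics/top0.png

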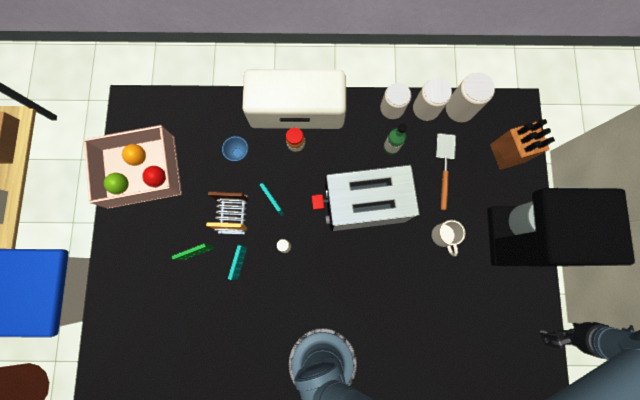

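Scene view: golden slice at (429,268), dark slice at (403,292), toaster at (295,180) with its red knob at (335,194). Top view: golden slice at (226,226), dark at (227,195), slots at (370,184) and (375,206), knob at (318,202). Turquoise look-alikes stand at (237,262) and (271,198).

```bash
cat > h.py <<'E'
import cv2,numpy as np
from bench import *
np.set_printoptions(precision=4,suppress=True)
def ray(n,uv,z):
    m=camera_model(n);R=m["view"][:3,:3];t=m["view"][:3,3]
    uv=np.atleast_2d(uv).astype(float);h=np.c_[uv,np.ones(len(uv))]@np.linalg.inv(m["mtx"]).T
    d=(h*[1,-1,-1])@R;c=-R.T@t
    return c+d*((z-c[2])/d[:,2])[:,None]
def proj(n,p):
    m=camera_model(n);q=np.atleast_2d(p)@m["view"][:3,:3].T+m["view"][:3,3];q=(q*[1,-1,-1])@m["mtx"].T
    return q[:,:2]/q[:,2:]
def comps(mask,amin):
    n,l,s,c=cv2.connectedComponentsWithStats(mask.astype(np.uint8));
    return [(s[i],c[i],l==i) for i in range(1,n) if s[i][4]>=amin]
def rect(n,mask,z):
    ys,xs=np.nonzero(mask);P=ray(n,np.c_[xs,ys],z)[:,:2];r=cv2.minAreaRect(P.astype(np.float32)*1000);return r
E
python3 - <<'E'
from h import *
t=cv2.imread("pics/top0.png");s=cv2.imread("pics/scene0.png")
out=np.vstack([cv2.resize(t[150:290,160:430],None,fx=2.96,fy=2.1*1.41,interpolation=cv2.INTER_CUBIC)[:400]])
cv2.imwrite("pics/c1.png",out)
hsv=cv2.cvtColor(t,cv2.COLOR_BGR2HSV);H,S,V=[hsv[:,:,i].astype(int) for i in range(3)]
print("wide gold",[ (a,c) for a,c,m in comps((H>12)&(H<26)&(S>100)&(V>90),15)])
roi=np.zeros_like(H,bool);roi[165:232,325:420]=1
met=(V>120)&(S<60)&roi
c=max(comps(met,500),key=lambda k:k[0][4]);print("toaster top",c[0],rect("top",c[2],.175))
for a,cc,m in comps((V<110)&roi,60): print("dark",a,cc,rect("top",m,.175))
roi[:]=0;roi[185:220,305:332]=1
for a,cc,m in comps(((H<8)|(H>172))&(S>120)&roi&(V>120),20): print("knob",a,cc,rect("top",m,.168),ray("top",cc,.168))
for n,x0,x1,y0,y1 in(("gold",195,260,215,235),("dark",195,260,185,205)):
    roi[:]=0;roi[y0:y1,x0:x1]=1
    for a,cc,m in comps((S>80)&(V>35)&(H<30)&roi,15): print(n,a,cc,rect("top",m,.112),"Vq",np.percentile(V[m],[5,50,95]))
hs=cv2.cvtColor(s,cv2.COLOR_BGR2HSV);H,S,V=[hs[:,:,i].astype(int) for i in range(3)]
for a,cc,m in comps((H>10)&(H<28)&(S>90)&(V>90),60):print("scene gold",a,cc, cv2.approxPolyDP(cv2.convexHull(np.argwhere(m)[:,::-1].astype(np.int32)),3,True)[:,0].tolist())
E
```

```text
wide gold [(array([   0,  106,   36,  142, 2631], dtype=int32), array([ 14.5876, 172.7157])), (array([510, 126,  39,  31, 465], dtype=int32), array([526.7312, 141.8559])), (array([286, 139,  18,   9,  50], dtype=int32), array([295.58, 144.54])), (array([122, 144,  24,  22, 413], dtype=int32), array([133.3656, 154.2034])), (array([441, 171,   7,  38, 162], dtype=int32), array([444.3333, 190.    ])), (array([206, 222,  41,   8, 161], dtype=int32), array([226.5528, 225.4161]))]
toaster top [ 326  165   93   61 3841] ((525.7708129882812, -142.10223388671875), (160.9772186279297, 271.7032165527344), 7.332932472229004)
dark [ 325  165   95   67 1844] [372.7348 205.0597] ((517.2872314453125, -147.82400512695312), (204.66732788085938, 291.363037109375), 0.41861534118652344)
dark [350 178  42  12 305] [370.4525 183.3213] ((561.3536376953125, -141.2400665283203), (23.522525787353516, 126.19178771972656), 6.721074104309082)
dark [353 200  42  12 315] [373.7238 205.5429] ((492.4261474609375, -149.97421264648438), (23.17549705505371, 126.21576690673828), 7.001816749572754)
knob [312 194  12  16 1
[... 320 characters left out ...]
]
dark [208 191  37   7 175] [225.3771 193.76  ] ((536.7135009765625, 315.9246826171875), (116.95574188232422, 18.421527862548828), 87.99261474609375) Vq [ 39.  116.  140.3]
scene gold [ 140  114   50   50 1489] [166.4298 137.9288] [[189, 149], [171, 163], [154, 154], [140, 122], [165, 114], [178, 116]]
scene gold [218 160  27  15 159] [231.2579 166.8994] [[244, 162], [222, 174], [218, 171]]
scene gold [409 244  42  50 747] [430.5248 265.7242] [[439, 293], [409, 265], [416, 244], [450, 271]]
scene gold [412 265  24  24  94] [424.8936 275.9255] [[435, 287], [412, 266], [429, 277]]
scene gold [275 279  25  17 142] [288.9507 289.5   ] [[299, 285], [292, 294], [283, 295], [275, 284], [298, 279]]
```

View pics/c1.png

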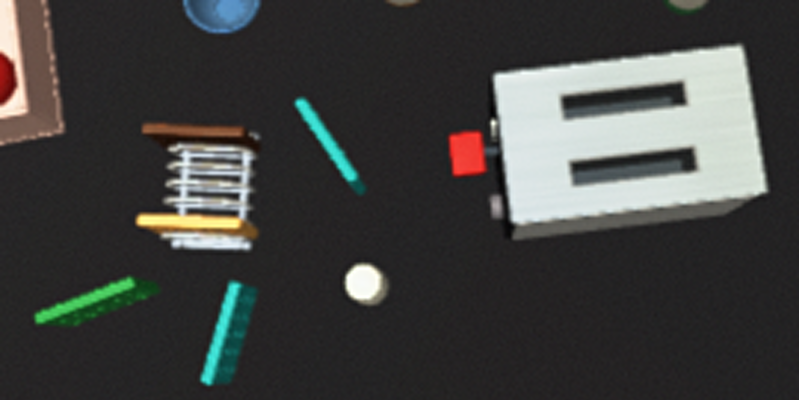

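The crop shows the golden top strip running from (137,218) to about (245,220) crop pixels and its shaded face below it. The toaster's slots and knob agree with each other: yaw about 7°, centre about (0.526, -0.145). I still need the slice's top edge itself.

```bash
python3 - <<'E'
from h import *
t=cv2.imread("pics/top0.png");s=cv2.imread("pics/scene0.png")
hsv=cv2.cvtColor(t,cv2.COLOR_BGR2HSV);H,S,V=[hsv[:,:,i].astype(int) for i in range(3)]
print(V[219:232,203:250:3])
roi=np.zeros_like(H,bool);roi[215:235,195:260]=1
for th in(190,215):
    for a,cc,m in comps((H>10)&(H<30)&(S>80)&(V>th)&roi,15): print(th,a,cc,rect("top",m,.112))
print("scene top edge",ray("scene",[[416,244],[450,271]],.112))
roi[:]=0;roi[185:205,195:260]=1
for a,cc,m in comps((S>80)&(V>100)&(H<30)&roi,15):print("dark",a,cc,rect("top",m,.112))
for nm,lo,hi in(("turq",80,95),("green",50,75)):
    for a,cc,m in comps((H>lo)&(H<hi)&(S>100)&(V>120),15):print(nm,a[:4],rect("top",m,.1))
E
```

```text
[[ 38  37  38  36  43  89 239 229 232 187 194 171 164 192  54  38]
 [ 36  37  37  36  34  44 229 103 111 106 137 145 176 218  65  37]
 [ 40  36  53  44  46  45 231  43  44  41  48  50  60 196  38  35]
 [ 37  81 178 170 173 168 222 150 143  91  74  64  50 191  36  36]
 [ 36 165 255 255 255 255 253 255 253 219 201 193 177 165  38  40]
 [ 35 208 255 255 255 255 254 255 255 255 255 255 255 141  38  37]
 [ 37 191 255 255 254 254 254 254 255 255 255 255 255 116  58  39]
 [ 36  76 150 182 196 214 242 250 253 254 255 255 255 110  82  38]
 [ 37  36  57 111 126 141 141 143 150 144 131 162 156 111 107  40]
 [ 39  39  37  79 154 149 162 154 166 145 130 127 124 123 113  40]
 [ 39  37  39  39 197 221 235 238 220 198 185 175 139 125 110  36]
 [ 38  35  40  39 108 145 193 216 194 217 207 229 190 139  85  36]
 [ 39  39  38  37  42 174 215 240 226 241 236 239 218 141  50  37]]
190 [206 223  36   4 128] [223.6328 224.4609] ((438.56439208984375, 318.7088928222656), (9.57026195526123, 111.08460235595703), 0.41943344473838806)
215 [207 223  34   4 115] [223.6696 224.4609] ((438.5645751953125, 318.67333984375), (9.570127487182617, 105.15196228027344), 0.4194253981113434)
scene top edge [[0.4354 0.2624 0.112 ]
 [0.4356 0.3715 0.112 ]]
dark [208 192  34   4  97] [224.8763 193.6701] ((538.2357177734375, 320.66949462890625), (106.736328125, 9.146825790405273), 87.99362182617188)
turq [260 183  21  28] ((531.368896484375, 176.14144897460938), (109.83826446533203, 13.058295249938965), 35.293609619140625)
turq [228 245  14  35] ((321.8255920410156, 281.7665100097656), (13.221989631652832, 109.1823959350586), 76.0907974243164)
green [390 131   9  11] ((740.2567138671875, -231.6213836669922), (35.26423645019531, 21.285234451293945), 27.37771224975586)
green [172 244  33  15] ((354.69732666015625, 429.35772705078125), (11.828826904296875, 107.77735900878906), 21.985681533813477)
```

Slice top is at (0.438, 0.318), yaw about 0, which fits the 110 mm length and the 100 mm spacing to the dark slice. At tool yaw 90° the tool x axis is world +y and tool y is world +x. First I rotate while rising.

Emit:
{"op": "servo_tool", "data": {
  "motion": [0,0,-0.1,0,0,-0.079,-1,0,0,-0.1,0,0,-0.079,-1,0,0,-0.1,0,0,-0.079,-1,0,0,-0.1,0,0,-0.079,-1,0,0,-0.1,0,0,-0.079,-1],
  "newtons": 30
}}

```text
time_s: 0.52
tcp_pos: [0.1467, -0.6327, 0.2809]
tool_rot: [-3.14, -0.001, 0.855]
contact_force: [0.0, -1.4, 0.5]
width: 0.0856
grasp_force: 0.0
```

Emit:
{"op": "servo_tool", "data": {
  "motion": [0,0,-0.1,0,0,-0.079,-1,0,0,-0.1,0,0,-0.079,-1,0,0,-0.1,0,0,-0.079,-1,0,0,-0.1,0,0,-0.079,-1,0,0,-0.1,0,0,-0.079,-1]
}}

```text
time_s: 0.93
tcp_pos: [0.1466, -0.6328, 0.3309]
tool_rot: [-3.141, -0.001, 1.475]
contact_force: [-0.4, -0.8, 1.1]
width: 0.0856
grasp_force: 0.0
```

Emit:
{"op": "servo_tool", "data": {
  "motion": [0,0,0,0,0,-0.065,-1,0,0,0,0,0,0,-1]
}}

```text
time_s: 1.1
tcp_pos: [0.1468, -0.6333, 0.3316]
tool_rot: [3.141, 0.0, 1.572]
contact_force: [-0.8, 0.4, 0.4]
width: 0.0856
grasp_force: 0.0
```

Emit:
{"op": "servo_tool", "data": {
  "motion": [0.28,0.28,0,0,0,0,-1,0.28,0.28,0,0,0,0,-1,0.28,0.28,0,0,0,0,-1,0.28,0.28,0,0,0,0,-1,0.28,0.28,0,0,0,0,-1]
}}

```text
time_s: 1.52
tcp_pos: [0.2874, -0.4913, 0.3303]
tool_rot: [-3.141, -0.001, 1.567]
contact_force: [0.2, -1.3, 1.3]
width: 0.0853
grasp_force: 0.0
```

Emit:
{"op": "servo_tool", "data": {
  "motion": [0.28,0.28,0,0,0,0,-1,0.28,0.28,0,0,0,0,-1,0.28,0.28,0,0,0,0,-1,0.28,0.28,0,0,0,0,-1,0.28,0.28,0,0,0,0,-1]
}}

```text
time_s: 1.93
tcp_pos: [0.4273, -0.3513, 0.3304]
tool_rot: [-3.14, -0.001, 1.568]
contact_force: [0.7, -0.4, -0.5]
width: 0.0854
grasp_force: 0.0
```

Emit:
{"op": "servo_tool", "data": {
  "motion": [0.4,0,0,0,0,0,-1,0.4,0,0,0,0,0,-1,0.4,0,0,0,0,0,-1,0.4,0,0,0,0,0,-1,0.4,0,0,0,0,0,-1]
}}

```text
time_s: 2.35
tcp_pos: [0.4259, -0.1511, 0.3303]
tool_rot: [-3.14, -0.001, 1.568]
contact_force: [-0.4, 0.2, -0.1]
width: 0.0853
grasp_force: 0.0
```

Emit:
{"op": "servo_tool", "data": {
  "motion": [0.4,0,0,0,0,0,-1,0.4,0,0,0,0,0,-1,0.4,0,0,0,0,0,-1,0.4,0,0,0,0,0,-1,0.4,0,0,0,0,0,-1]
}}

```text
time_s: 2.77
tcp_pos: [0.4257, 0.0486, 0.3306]
tool_rot: [-3.141, 0.001, 1.567]
contact_force: [0.8, -0.3, 0.1]
width: 0.0853
grasp_force: 0.0
```

Emit:
{"op": "servo_tool", "data": {
  "motion": [0.4,0,0,0,0,0,-1,0.4,0,0,0,0,0,-1,0.4,0,0,0,0,0,-1,0.4,0,0,0,0,0,-1,0,0,0,0,0,0,-1]
}}

```text
time_s: 3.18
tcp_pos: [0.4238, 0.2165, 0.3316]
tool_rot: [-3.141, -0.007, 1.582]
contact_force: [0.1, 0.9, 0.6]
width: 0.0853
grasp_force: 0.0
```

Emit:
{"op": "servo_tool", "data": {
  "motion": [0.34,0.045,0,0,0,0,-1,0.34,0.045,0,0,0,0,-1,0.34,0.05,0,0,0,0,-1,0,0,0.4,0,0,0,-1,0,0,0.4,0,0,0,-1]
}}

```text
time_s: 3.6
tcp_pos: [0.4411, 0.3134, 0.2523]
tool_rot: [3.138, -0.006, 1.573]
contact_force: [0.1, -0.3, -0.2]
width: 0.0854
grasp_force: 0.0
```

Emit:
{"op": "servo_tool", "data": {
  "motion": [0,0,0.4,0,0,0,-1,0,0,0.2,0,0,0,-1,0,0,0,0,0,0,-1,0,0,0,0,0,0,-1]
}}

```text
time_s: 3.93
tcp_pos: [0.4397, 0.3078, 0.1899]
tool_rot: [-3.138, 0.002, 1.57]
contact_force: [0.7, -0.0, 0.5]
width: 0.0852
grasp_force: 0.0
```

```bash
python3 - <<'E'
from h import *
s=state();print(s["tcp_pos"],s["tool_rot"],s["q"])
a=read_camera("scene")[:,:,::-1];b=read_camera("top")[:,:,::-1]
f=lambda i:cv2.resize(i,(400,400),interpolation=cv2.INTER_CUBIC)
cv2.imwrite("pics/g1.png",np.hstack([f(a[180:320,360:500]),f(b[160:270,170:280])]))
E
```

```text
[0.4397 0.3078 0.1899] [-3.138   0.0016  1.5696] [ 0.1866  0.3975 -1.0351  1.8705  0.3821  1.0949 -0.9967]
```

View pics/g1.png

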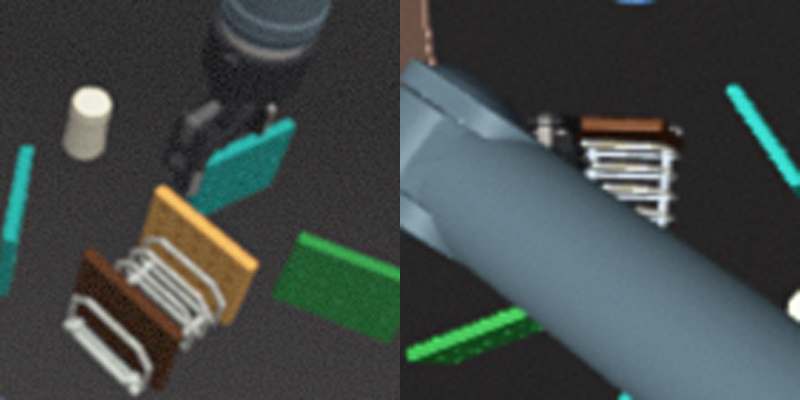

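The picture shows the fingers above the golden slice with the rack undisturbed, its top edge at about (210,225) in the left crop. I shift 10 mm in +y and then descend.

Emit:
{"op": "servo_tool", "data": {
  "motion": [0.1,-0.01,0.1,0,0,0,-0.9,0,0,0.25,0,0,0,-0.7,0,0,0.25,0,0,0,-0.5,0,0,0.25,0,0,0,-0.3,0,0,0.2,0,0,0,-0.2]
}}

```text
time_s: 4.45
tcp_pos: [0.4417, 0.3196, 0.0874]
tool_rot: [3.138, -0.002, 1.569]
contact_force: [0.5, 0.2, -0.1]
width: 0.0513
grasp_force: 0.0
```

Emit:
{"op": "servo_tool", "data": {
  "motion": [0,0,0,0,0,0,-0.2,0,0,0,0,0,0,-0.2]
}}

```text
time_s: 4.62
tcp_pos: [0.4407, 0.3193, 0.0876]
tool_rot: [3.14, -0.001, 1.57]
contact_force: [1.1, -0.4, 0.9]
width: 0.0513
grasp_force: 0.0
```

Emit:
{"op": "servo_tool", "data": {
  "motion": [0,-0.025,0.07,0,0,0,0.3,0,0,0,0,0,0,1,0,0,0,0,0,0,1,0,0,0,0,0,0,1,0,0,0,0,0,0,1],
  "newtons": 30
}}

```text
time_s: 5.03
tcp_pos: [0.4388, 0.3195, 0.0806]
tool_rot: [3.138, -0.002, 1.57]
contact_force: [1.7, -0.1, 2.4]
width: 0.0111
grasp_force: 29.4
```

Emit:
{"op": "servo_tool", "data": {
  "motion": [0,0,0,0,0,0,1,0,0,0,0,0,0,1]
}}

```text
time_s: 5.2
tcp_pos: [0.4388, 0.3195, 0.0805]
tool_rot: [3.139, -0.001, 1.57]
contact_force: [2.7, -0.6, 5.3]
width: 0.0114
grasp_force: 29.8
```

Emit:
{"op": "servo_tool", "data": {
  "motion": [0,0,-0.1,0,0,0,1,0,0,-0.15,0,0,0,1,0,0,-0.2,0,0,0,1,0,0,-0.2,0,0,0,1,0,0,-0.2,0,0,0,1]
}}

```text
time_s: 5.62
tcp_pos: [0.4357, 0.3181, 0.1645]
tool_rot: [-3.138, 0.002, 1.571]
contact_force: [-0.3, -0.3, -0.7]
width: 0.0117
grasp_force: 29.5
```

Emit:
{"op": "servo_tool", "data": {
  "motion": [0,0,-0.3,0,0,0,1,0,0,-0.3,0,0,0,1,0,0,-0.3,0,0,0,1,0,0,-0.3,0,0,0,1,0,0,-0.2,0,0,0,1]
}}

```text
time_s: 6.03
tcp_pos: [0.4361, 0.3197, 0.3068]
tool_rot: [3.142, -0.001, 1.572]
contact_force: [0.6, -0.3, -0.3]
width: 0.0116
grasp_force: 29.5
```

```bash
python3 - <<'E'
from h import *
s=state();print(s["tcp_pos"],s["tool_rot"],s["q"],s["width"])
a=read_camera("scene")[:,:,::-1]
cv2.imwrite("pics/g2.png",cv2.resize(a[120:320,280:500],None,fx=3,fy=3,interpolation=cv2.INTER_CUBIC))
E
```

```text
[0.4361 0.3197 0.3068] [ 3.1415 -0.0007  1.5725] [ 0.2543  0.277  -1.1143  1.7308  0.2576  1.2945 -0.9144] 0.01156014838294743
```

View pics/g2.png

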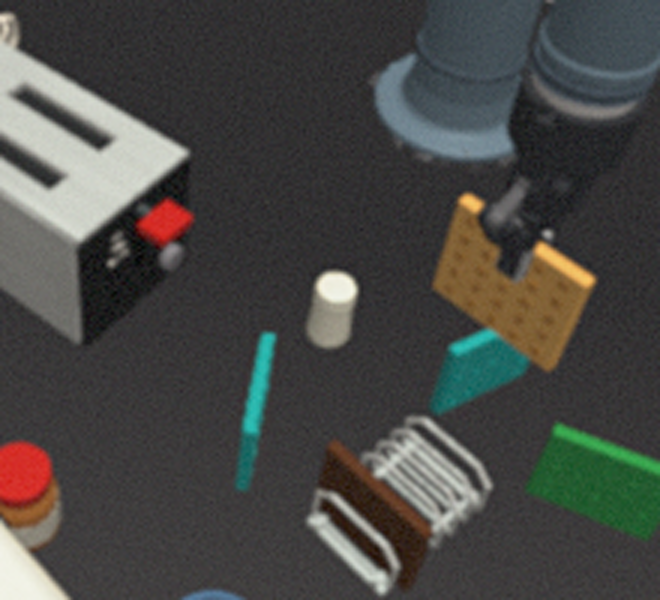

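The slice hangs upright in the fingers (crop corners at (463,197), (593,280), (550,368), (433,290)), and the dark slice is still in the rack. I'll measure its offset to the TCP.

```bash
python3 - <<'E'
from h import *
c=np.array([[463,200],[593,283],[550,368],[433,290]])/3+[280,120]
# intersect with plane x=.436+-.006 via two z planes
for x in(.442,):
    A=ray("scene",c,0.);B=ray("scene",c,.5);k=((x-A[:,0])/(B[:,0]-A[:,0]))[:,None];print(A+(B-A)*k)
E
```

```text
[[0.442  0.2681 0.3395]
 [0.442  0.3767 0.3429]
 [0.442  0.3743 0.2418]
 [0.442  0.266  0.2343]]
```

Emit:
{"op": "servo_tool", "data": {
  "motion": [-0.2,0.02,0,0,0,-0.02,1,-0.35,0.03,0,0,0,-0.02,1,-0.35,0.03,0,0,0,-0.02,1,-0.35,0.03,0,0,0,-0.02,1,-0.35,0.03,0,0,0,0,1]
}}

```text
time_s: 6.5
tcp_pos: [0.4602, 0.1591, 0.3033]
tool_rot: [-3.138, 0.0, 1.7]
contact_force: [0.2, 0.8, 0.1]
width: 0.0114
grasp_force: 29.5
```

Emit:
{"op": "servo_tool", "data": {
  "motion": [-0.35,0.07,0,0,0,0,1,-0.35,0.07,0,0,0,0,1,-0.35,0.07,0,0,0,0,1,-0.35,0.07,0,0,0,0,1,-0.35,0.07,0,0,0,0,1]
}}

```text
time_s: 6.92
tcp_pos: [0.5176, -0.01, 0.3035]
tool_rot: [-3.139, -0.001, 1.697]
contact_force: [0.0, 0.1, -0.4]
width: 0.0118
grasp_force: 29.5
```

Emit:
{"op": "servo_tool", "data": {
  "motion": [-0.35,0.07,0,0,0,0,1,-0.35,0.07,0,0,0,0,1,-0.25,0.07,0,0,0,0,1,0,0,0,0,0,0,1,0,0,0,0,0,0,1]
}}

```text
time_s: 7.33
tcp_pos: [0.5505, -0.1021, 0.3028]
tool_rot: [-3.138, -0.003, 1.693]
contact_force: [0.1, 1.0, -0.3]
width: 0.0114
grasp_force: 29.4
```

Emit:
{"op": "servo_tool", "data": {
  "motion": [-0.14,-0.21,0,0,0,0,1,-0.14,-0.21,0,0,0,0,1,-0.14,-0.22,0,0,0,0,1,0,0,0,0,0,0,1,0,0,0,0,0,0,1]
}}

```text
time_s: 7.75
tcp_pos: [0.4918, -0.1493, 0.3037]
tool_rot: [-3.139, -0.0, 1.696]
contact_force: [0.5, -0.6, 0.6]
width: 0.0117
grasp_force: 29.5
```

```bash
python3 - <<'E'
from h import *
s=state();p=s["tcp_pos"];print(p,s["tool_rot"],s["q"])
a=read_camera("scene")[:,:,::-1];cv2.imwrite("pics/p1.png",cv2.resize(a[80:240,220:380],None,fx=3.7,fy=3.7,interpolation=cv2.INTER_CUBIC))
E
```

```text
[ 0.4918 -0.1493  0.3037] [-3.1394 -0.0001  1.6962] [ 1.0566  0.1478 -0.9072  1.7965  0.1228  1.2579  0.242 ]
```

View pics/p1.png

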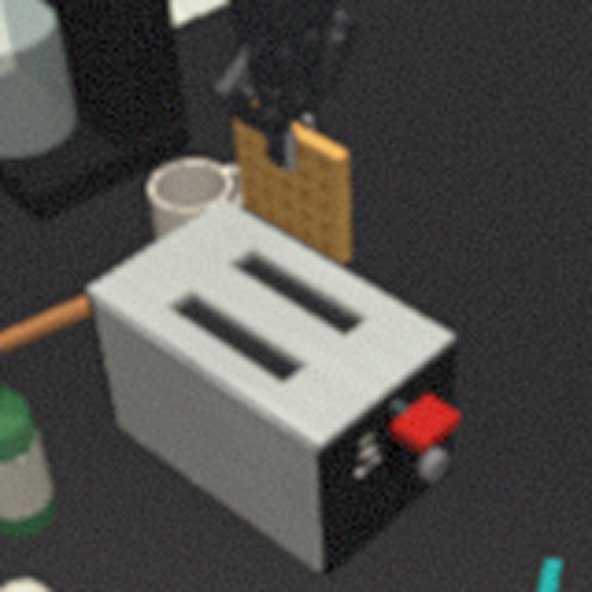

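The slice hovers over the near slot, lower corners at (245,208) and (352,262) in the crop; the slot's mouth corners are (235,262), (257,252), (362,320), (345,333). A numeric check against the scene camera:

```bash
python3 - <<'E'
from h import *
f=lambda l:np.array(l)/3.7+[220,80]
P=ray("scene",f([[235,262],[257,252],[362,320],[345,333]]),.175);print(P,P.mean(0))
B=ray("scene",f([[245,208],[352,262]]),.2357);print("slice visible lower edge",B,B.mean(0))
t=cv2.imread("pics/top0.png")
print((proj("scene",[[.492,-.149,.175],[.492,-.149,.2357]])-[220,80])*3.7)
E
```

```text
[[ 0.5125 -0.2095  0.175 ]
 [ 0.491  -0.2075  0.175 ]
 [ 0.479  -0.086   0.175 ]
 [ 0.4988 -0.0834  0.175 ]] [ 0.4953 -0.1466  0.175 ]
slice visible lower edge [[ 0.5059 -0.1968  0.2357]
 [ 0.4842 -0.0901  0.2357]] [ 0.4951 -0.1435  0.2357]
[[299.7586 287.5635]
 [296.0143 229.3815]]
```

Emit:
{"op": "servo_tool", "data": {
  "motion": [0,0.02,0.15,0,0,0,1,0,0,0.2,0,0,0,1,0,0,0.15,0,0,0,1,0,0,0.1,0,0,0,1,0,0,0.05,0,0,0,1]
}}

```text
time_s: 8.22
tcp_pos: [0.495, -0.1475, 0.2377]
tool_rot: [-3.14, -0.002, 1.7]
contact_force: [-0.9, 0.7, -0.8]
width: 0.0117
grasp_force: 29.5
```

Emit:
{"op": "servo_tool", "data": {
  "motion": [0,0,0.1,0,0,0,1,0,0,0.05,0,0,0,1,0,0,0,0,0,0,1]
}}

```text
time_s: 8.47
tcp_pos: [0.4949, -0.1495, 0.2233]
tool_rot: [-3.14, -0.001, 1.697]
contact_force: [0.2, 0.1, -0.3]
width: 0.0114
grasp_force: 29.5
```

No contact force, so the slice is about 20 mm into the slot. Continuing down.

Emit:
{"op": "servo_tool", "data": {
  "motion": [0,-0.01,0.1,0,0,0,1,0,0,0.1,0,0,0,1,0,0,0.1,0,0,0,1,0,0,0.04,0,0,0,1,0,0,0,0,0,0,1]
}}

```text
time_s: 8.88
tcp_pos: [0.493, -0.15, 0.1885]
tool_rot: [-3.139, -0.002, 1.697]
contact_force: [0.8, -0.7, 0.3]
width: 0.0116
grasp_force: 29.5
```

Emit:
{"op": "servo_tool", "data": {
  "motion": [0,0,0.03,0,0,0,1,0,0,0,0,0,0,1]
}}

```text
time_s: 9.05
tcp_pos: [0.4944, -0.1501, 0.187]
tool_rot: [-3.141, -0.0, 1.697]
contact_force: [-0.1, -0.2, -1.0]
width: 0.0117
grasp_force: 29.5
```

Emit:
{"op": "servo_tool", "data": {
  "motion": [0,0,0.02,0,0,0,1,0,0,0,0,0,0,0.5,0,0,0,0,0,0,0,0,0,0,0,0,0,-0.1,0,0,0,0,0,0,-0.1]
}}

```text
time_s: 9.47
tcp_pos: [0.4946, -0.1502, 0.1855]
tool_rot: [3.141, 0.0, 1.697]
contact_force: [-0.2, 0.5, 0.7]
width: 0.0469
grasp_force: 0.0
```

Emit:
{"op": "servo_tool", "data": {
  "motion": [0,0,0,0,0,0,-0.1,0,0,0,0,0,0,-0.1,0,0,-0.1,0,0,0,-0.1,0,0,-0.2,0,0,0,-0.1,0,0,-0.2,0,0,0,-0.1]
}}

```text
time_s: 9.88
tcp_pos: [0.4937, -0.1498, 0.2357]
tool_rot: [-3.14, -0.001, 1.697]
contact_force: [1.0, -1.1, 1.2]
width: 0.0468
grasp_force: 0.0
```

Emit:
{"op": "servo_tool", "data": {
  "motion": [0.2,0,-0.2,0,0,0,-0.1,0.4,0,0,0,0,0,0,0.4,0,0,0,0,0,0.4,0.4,0.03,0,0,0,0,0.8,0.3,0.03,0,0,0,0,1]
}}

```text
time_s: 10.3
tcp_pos: [0.4785, 0.0231, 0.2566]
tool_rot: [3.14, 0.001, 1.699]
contact_force: [0.8, 0.3, 0.3]
width: 0.007
grasp_force: 0.0
```

```bash
python3 - <<'E'
from h import *
s=state();p=s["tcp_pos"];print(p,s["tool_rot"],s["q"])
a=read_camera("scene")[:,:,::-1];cv2.imwrite("pics/p2.png",cv2.resize(a[80:240,220:380],None,fx=3.7,fy=3.7,interpolation=cv2.INTER_CUBIC))
E
```

```text
[0.4785 0.0231 0.2566] [3.14   0.0008 1.6993] [ 0.8554  0.1214 -1.0336  1.9298  0.1151  1.1504 -0.0935]
```

View pics/p2.png

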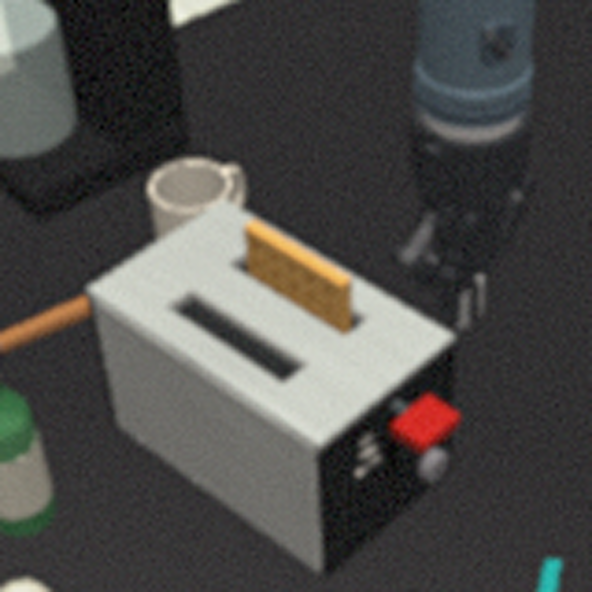

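The slice stands upright in the near slot, about 40 mm proud, and the lever is up (knob at (425,421) in the crop). The fingers are clear of it. Now to get above the knob.

Emit:
{"op": "servo_tool", "data": {
  "motion": [-0.05,0.27,0,0,0,0,1,0,0,0.2,0,0,0,1,0,0,0.3,0,0,0,1,0,0,0.2,0,0,0,1,0,0,0,0,0,0,1]
}}

```text
time_s: 10.77
tcp_pos: [0.5031, 0.0168, 0.1816]
tool_rot: [-3.133, -0.002, 1.697]
contact_force: [0.1, -0.6, 0.5]
width: 0.0001
grasp_force: 0.0
```

Emit:
{"op": "servo_tool", "data": {
  "motion": [0,0,0,0,0,0,1]
}}

```text
time_s: 10.85
tcp_pos: [0.5058, 0.0175, 0.185]
tool_rot: [-3.14, -0.001, 1.697]
contact_force: [0.8, -0.4, 0.6]
width: -0.0004
grasp_force: 0.0
```

Emit:
{"op": "servo_tool", "data": {
  "motion": [0.05,0,0.1,0,0,0,1,0,0,0.1,0,0,0,1,0,0,0.1,0,0,0,1,0,0,0.1,0,0,0,1,0,0,0,0,0,0,1]
}}

```text
time_s: 11.27
tcp_pos: [0.5069, 0.0236, 0.1453]
tool_rot: [3.139, -0.001, 1.697]
contact_force: [1.3, 1.2, 3.5]
width: 0.0001
grasp_force: 1.4
```

Emit:
{"op": "servo_tool", "data": {
  "motion": [0,0,0.08,0,0,0,1,0,0,0.07,0,0,0,1,0,0,0.07,0,0,0,1,0,0,0,0,0,0,1]
}}

```text
time_s: 11.6
tcp_pos: [0.507, 0.0236, 0.1242]
tool_rot: [3.139, -0.0, 1.697]
contact_force: [-0.5, 1.8, 7.5]
width: 0.0001
grasp_force: 3.3
```

Emit:
{"op": "servo_tool", "data": {
  "motion": [0,0,0.02,0,0,0,1,0,0,0.01,0,0,0,1,0,0,0,0,0,0,1]
}}

```text
time_s: 11.85
tcp_pos: [0.5071, 0.0236, 0.1221]
tool_rot: [3.139, 0.0, 1.697]
contact_force: [-0.8, 1.4, 7.4]
width: -0.0002
grasp_force: 3.9
```

Emit:
{"op": "servo_tool", "data": {
  "motion": [0,0,0,0,0,0,1,0,0,0,0,0,0,1,0,0,0,0,0,0,1,0,0,0,0,0,0,1]
}}

```text
time_s: 12.18
tcp_pos: [0.5071, 0.0236, 0.1221]
tool_rot: [3.139, 0.0, 1.697]
contact_force: [-0.7, 1.6, 7.2]
width: -0.0
grasp_force: 3.9
```

```bash
python3 - <<'E'
from h import *
s=state();print(s["tcp_pos"],s["contact_force"],s["time_s"])
a=read_camera("scene")[:,:,::-1];cv2.imwrite("pics/p3.png",cv2.resize(a[80:240,220:380],None,fx=3.7,fy=3.7,interpolation=cv2.INTER_CUBIC))
E
```

```text
[0.5071 0.0236 0.1221] [-0.6692  1.6209  7.1803] 12.1833
```

View pics/p3.png

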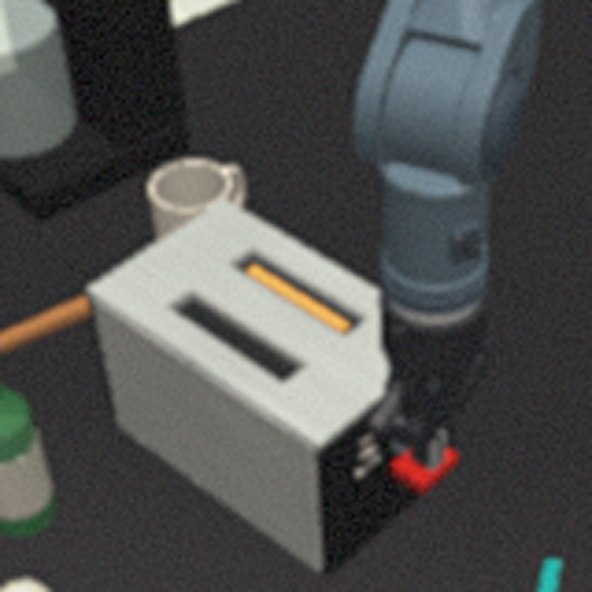

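The slice has sunk into the slot, its top strip at (298,298), and the fingertips hold the red knob down at (425,470). The TCP reads 0.122 m with about 7 N, which matches the lowest position, so I'm handing it in.

```bash
python3 -c "
from bench import *
print(close_job())"
```

```text
the job is handed in; nothing more can be done
None
```

I put the golden crispbread in the near toaster slot and handed the job in with the lever held fully down (TCP at 0.122 m, about 7 N) and the slice sunk in the slot; the hand-in gave no verdict.

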